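# Hang the sample pail on the spring balance

### The job

Weigh the lidded sample pail: lift it out of the blue tray by its bail handle, keep it upright, and hang the raised middle of the handle in the hook of the spring balance stand. The pail's weight is unknown and the hook sinks on its spring under load, so lower slowly until the spring carries all of the weight before you let go: the hook must never drop, jump or spring back suddenly. Leave the pail hanging free and still, and leave the two glass bowls and the wooden spoon where they are.

Things in the scene. Friction and masses are not known exactly. Their poses are not given: they have to be found in the camera images.
- pail: Steel round pail, 100 mm across (106 at its fixed white lid), 72 mm high, mass 0.25 to 0.85 kg (unknown). Origin: centre of its underside, z up; it starts upright on the tray's floor. A rigid bail handle of 10 mm dark round bar stands fixed in the pail's y-z plane: uprights at y = +-60 mm, a level bar along y 130 mm above the underside (centre line; 53 mm free above the lid).
- bail_peak (a point): Bar centre at the top of the hump in the middle of the handle, 143 mm above the pail's underside, on its axis; axes as the pail's. The hump is 36 mm wide at its foot, narrowing to a 10 mm flat, 13 mm higher than the level bar; the hook goes under it.
- bail_left (a point): Bar centre of the level part of the handle, a place to grip: 37 mm to the +y side of the pail's axis, 130 mm above its underside; axes as the pail's. The level part runs from 20 to 55 mm off the axis.
- bail_right (a point): The same on the -y side.
- stand: Spring balance stand, fixed. Origin on the bench straight below the hook's seat. Its +x points from the hook to a dark steel column (18 x 30 mm, 425 mm tall) 159 mm away, roughly away from the robot; the column stands on a dark foot (140 mm wide, 18 mm high, x = 90 to 240 mm). Nothing stands below the hook.
- hook_seat (a point): Top of the hook bar in the bottom of the hook, 290 mm above the bench unloaded; sinks with the hook; axes as the stand's. The hook is a 10 mm round bar, orange-coated, in the stand's x-z plane: flat seat from x = -6 to 6 mm, sloping up on both sides. The handle lies along the stand's y, its bar over the hook and the lid under it; hung, the bail peak's point is about 7 mm above this one.
- hook (a joint): Sinking of the hook in m: 0 unloaded (upper stop) to 0.12 (lower stop). A spring of about 85 N/m carries it, lightly damped: 11.5 mm per newton, so a hanging pail settles at 0.03 to 0.10.
- tray: Blue plastic tray, fixed, 260 x 180 mm, 18 mm high, walls and floor 5 mm thick. Origin at the centre of its underside.
- bowl_a: Clear glass bowl 90 mm across, 45 mm high, origin under its centre. Leave alone.
- bowl_b: Amber glass bowl 100 mm across, 50 mm high, origin under its centre. Leave alone.
- spoon: Wooden spoon 220 mm long, lying along its x axis, origin under its middle. Leave alone.
- hook_tip (a point): Bar centre at the hook's free, upturned tip: x = -28 mm and 17 mm above the seat point. On the other side the bar rises to the same height at x = 26 mm and runs level to the blue carriage on the column, whose face is at x = 134 mm.
There are look-alikes about, which are no part of the job. There is more than one size of the pail; the one meant has the size given above.

How it is judged:
By the outcome, as a careful person would: the job done as asked, in the order asked, and still so for the second after the job is handed in, with the robot touching nothing.
It also fails if it takes over 69 s, if anything falls off the work surface, if the arm or the gripper's body presses on something with over 40 N, if the wrist force passes 120 N, or if a joint passes its speed limit or range.

### The arm

A 7-joint arm with a two-finger parallel gripper is mounted at the origin on the work surface. World frame = base frame: x ahead of the robot, y to its left, z up, the work surface at z = 0. Lengths are in m, angles in degrees, forces in N, time in s.
With the tool pointing down it reaches from about 0.425 to 0.875 m from the base axis. Payload 9.9 kg.
Tool frame: the origin (TCP) lies midway between the tips of the shut fingers; the grasp point (between the pads) lies r.grip_depth behind it (r.grip_depth is the distance from the TCP to the grasp point, in m); z points along the fingers, y is the direction in which the jaws open and shut (so a half turn about z gives the same grasp; the last joint's range is limited). The gripper opens to 85 mm and grips with 20 to 120 N. Pads are 22 mm wide; open, the fingers measure 114 mm over their backs; the gripper's body (76 mm by 85 mm) begins 54 mm behind the grasp point. The pads swing forward as they close: fully open they stand 13 mm farther back than shut.
Start: joints at [65.615, 32.985, 1.427, 82.34, -0.859, 64.687, -3.237], TCP at [0.226, -0.636, 0.231] pointing down, gripper open.
Joint ranges: [-157.87, 157.87], [-19.46, 123.44], [-87.15, 90], [11.01, 140.99], [-62.26, 242.26], [9.8, 113.94], [-161.44, 161.44]. Speed limits (degrees/s): [127.2, 127.2, 172.46, 172.46, 180, 180, 180].

### API

Orientations are given as a 3x3 rotation matrix whose columns are the frame's x, y, z axes.
In Python, from rig import r, capture, calibration gives the robot as it stands. The module is installed in compiled form; this text tells all that it offers.
- The arm moves only by the tool jog_arm, never from a script. Its argument "commands" is a list of rows, each an object with "gripper": the finger opening in cm, from 0 to 8.54; "slide": the shift along the tool's x, y, z in cm, a list of three; "turn": the turn about the tool's z in rad. A call has 1 to 12 rows; each row shifts and turns the commanded pose from where the row before left it, along the tool's axes as they then stand; what a row does not reach is not made up. A row lasts 1/12 s, in which the tool goes at most 41.7 mm and 7.16 degrees, less where a joint would pass 70% of its speed; a pose out of reach is approached as far as the arm can. A call with a gripper value outside its range is refused whole. The fingers move at their own pace and stop on an object; "grip_force" is the grip in N (left out, the last holds). Time passes only in rows, so rows that do not move let the fingers close. It gives the time, the measured TCP pose, the force and the opening at its end, in the units of the state.
- r.get_obs(): the state, without advancing time (a new reading comes with each control period).
- capture(name): name is "side" or "top" or "wrist"; returns the picture (480x640x3 uint8, red, green, blue); there is no depth.
- calibration(name): a dict with "fovy" (degrees; the focal length in pixels is half the picture's height over the tangent of half this angle, whatever the lens; pixels are square), "cx", "cy" (the principal point, pixels), "position" and "rotation" of the camera in the world. Camera axes: x right, y up, looking along -z (the intrinsics and any distortion apply to the point x, -y, -z); pixel columns grow to the right and rows downward; lengths in m; the calibration is good to about 2 mm. A picture is of the moment at which its call begins: read the wrist's pose just before it. calibration takes no time and is no camera call; for the wrist camera it gives the pose at the moment of the call.
- r.sign_off(): hands the job in, once; it reports no verdict.
The state is a dict: "t": time; "joints": joint angles; "dq": joint speeds; "joint_efforts": joint torques, N m; "tool_pos": TCP position; "tcp_rot": TCP orientation; "wrist_force": force on the tool from outside, world axes, zero at the start; "ft_torque": the same for the moment, N m; "gripper_width": finger opening in m.
Only numpy, scipy, OpenCV 4.12 (cv2) and the standard library are available. Lean on these libraries where they do the work, as an engineer would, in place of code of your own. Each camera call takes 0.05 s, during which the arm holds its last target. There are 200 camera calls.

## Working session

There is one attempt and no reset: what is moved stays moved. The work goes in short steps, Python scripts to look and compute and a tool call to move; the robot and the scene stay as the last step left them, time stands still between calls to the robot, and variables do not carry over. Pictures are saved under pics/ and viewed, about 8 in all and at most 12, crops included, and the job is handed in when it is done.

Besides the shell and the picture viewer there is one more tool, called after "Request:" in YAML: its name, and indented under it one key for each argument. jog_arm: Moves the arm, as the interface text tells. Its arguments: {"type":"object","properties":{"commands":{"type":"array"},"grip_force":{"type":"number"}},"required":["commands"]}

```bash
mkdir -p pics; python3 - <<'E'
from rig import r,capture,calibration
import cv2
for n in ("side","top"):
    im=capture(n); cv2.imwrite(f"pics/{n}1.png",im[:,:,::-1])
    print(n,calibration(n))
o=r.get_obs(); print(o, r.grip_depth)
E
```

```text
side {'fovy': 55.10387340842326, 'cx': 318.2448363002416, 'cy': 239.96060345196014, 'position': array([0.29633174, 0.85620317, 0.94804597]), 'rotation': array([[-0.95442994,  0.20701028, -0.21496565],
       [-0.29768587, -0.60937362,  0.73487884],
       [ 0.02113308,  0.7653826 ,  0.64322847]])}
top {'fovy': 47.69260906616246, 'cx': 312.9198317120189, 'cy': 236.72397272682258, 'position': array([ 0.29533202, -0.01091154,  1.75279618]), 'rotation': array([[ 0.0176415 ,  0.98904856, -0.14653232],
       [-0.9997895 ,  0.01898545,  0.00777814],
       [ 0.01047494,  0.14636426,  0.9891753 ]])}
{'t': 0.1, 'joints': array([65.61533791, 33.02798333,  1.42370651, 82.38149543, -0.85869631,
       64.68722306, -3.23803228]), 'dq': array([ 0.0054966 , -0.08782732, -0.03794216, -0.03725536,  0.10534581,
        0.07114282, -0.03100329]), 'joint_efforts': array([ 5.67638243e-03, -7.67306256e+01,  2.25732006e+00, -2.86606425e+01,
        1.57158449e-02,  8.63420457e-03,  3.31595811e-05]), 'tool_pos': array([ 0.22610871, -0.63556777,  0.23052805]), 'tcp_rot': array([[ 9.42147660e-01,  3.35197616e-01, -5.86907971e-04],
       [ 3.35198118e-01, -9.42146648e-01,  1.38382822e-03],
       [-8.90974564e-05, -1.50050097e-03, -9.99998870e-01]]), 'wrist_force': array([ 0.49093984, -1.35681654, -0.43854338]), 'ft_torque': array([ 0.03004549,  0.04269426, -0.02409471]), 'gripper_width': 0.08535680947756412} 0.0187
```

View pics/side1.png

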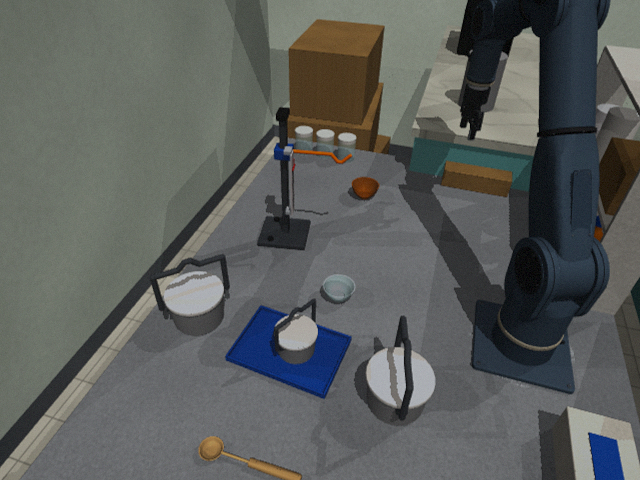

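View pics/top1.png

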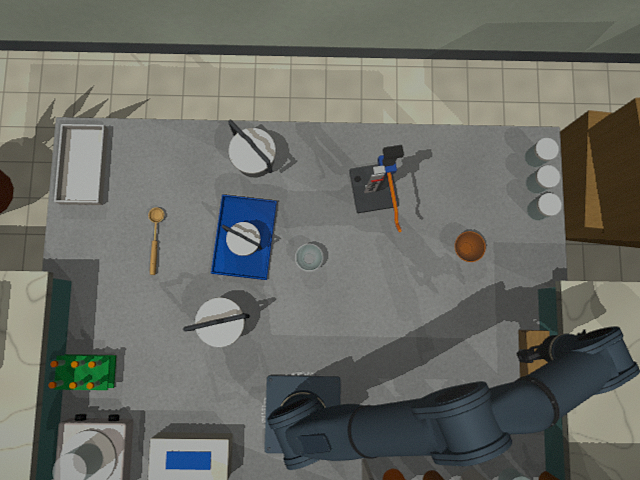

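The pail wanted is the small one in the blue tray, at top (243,238) / side (297,338). The look-alikes are the larger pails at top (252,150) and (219,322), side (195,295) and (400,380), and the white canisters at top (545,150–205). The hook is at top (398,228) / side (345,158). Next is an enlarged composite of the pail and hook in both views.

```bash
cat > h.py <<'E'
import numpy as np, cv2
from rig import r,capture,calibration
def ray(n,u,v,c=None):
    c=c or calibration(n); f=240/np.tan(np.radians(c["fovy"]/2))
    d=c["rotation"]@np.array([(u-c["cx"])/f,-(v-c["cy"])/f,-1]); return c["position"],d/np.linalg.norm(d)
def plane(n,u,v,z):
    p,d=ray(n,u,v); return p+d*(z-p[2])/d[2]
def proj(n,P):
    c=calibration(n); f=240/np.tan(np.radians(c["fovy"]/2))
    q=c["rotation"].T@(np.asarray(P)-c["position"]); return np.array([c["cx"]-f*q[0]/q[2],c["cy"]+f*q[1]/q[2]])
def tri(a,b):
    A=np.zeros((3,3));y=np.zeros(3);L=[ray(*a),ray(*b)]
    for p,d in L: M=np.eye(3)-np.outer(d,d);A+=M;y+=M@p
    x=np.linalg.solve(A,y); return x,[np.linalg.norm(np.cross(x-p,d)) for p,d in L]
def crop(im,u0,v0,w,h,s):
    o=cv2.resize(im[v0:v0+h,u0:u0+w],None,fx=s,fy=s,interpolation=cv2.INTER_CUBIC)
    for k in range(0,w,10):
        cv2.line(o,(k*s,0),(k*s,8 if k%50 else 16),(0,255,255),1); 
        if k%20==0: cv2.putText(o,str(u0+k),(k*s,26),0,.35,(0,255,255),1)
    for k in range(0,h,10):
        cv2.line(o,(0,k*s),(8,k*s),(0,255,255),1)
        if k%20==0: cv2.putText(o,str(v0+k),(10,k*s+4),0,.35,(0,255,255),1)
    return o
E
python3 - <<'E'
from h import *
s=cv2.imread("pics/side1.png");t=cv2.imread("pics/top1.png")
a=np.hstack([crop(s,260,290,80,60,5)[:300,:400] if 0 else crop(s,260,295,80,75,5)[:375],crop(t,203,195,80,75,5)])
b=np.hstack([crop(s,270,135,100,45,4),crop(t,350,150,100,90,4)[90*4-45*4-180:]][:1]+[crop(t,350,145,100,90,4)[:360]][:0] or [a])if 0 else None
cv2.imwrite("pics/c1.png",a)
c=np.hstack([crop(s,270,100,100,140,4),crop(t,340,140,100,140,4)]);cv2.imwrite("pics/c2.png",c)
E
```

```text
(no output)
```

View pics/c1.png

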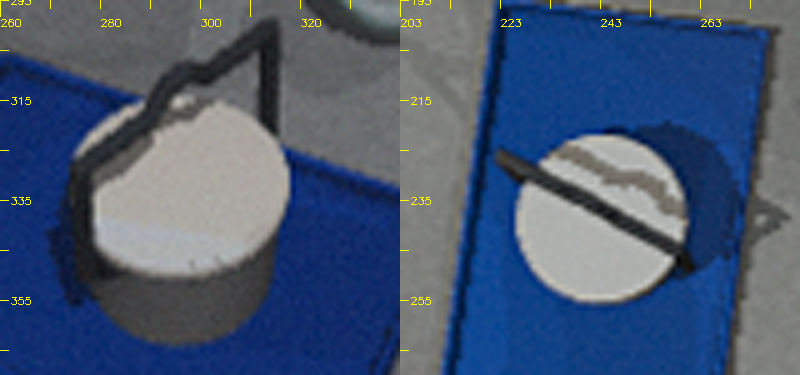

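View pics/c2.png

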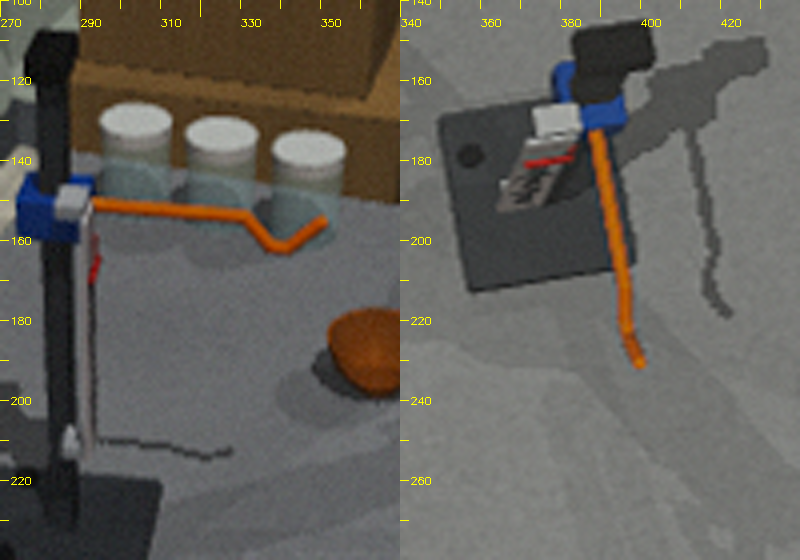

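The pail's bar ends are at top (223,226.6) and (260,247), side (275.6,327.6) and (314,300), with the hump at side (299,309.4). The lid centre is at top (243.2,238.6). The hook tip is at side (351,154) / top (400,230.5), and the bar entry at the carriage at side (293,150.7) / top (389,173).

```bash
python3 - <<'E'
from h import *
np.set_printoptions(precision=4,suppress=True)
print("lid",plane("top",243.2,238.6,.077), "lid side",plane("side",296.3,332,.077))
for n,u,v in (("top",223,226.6),("top",260,247),("side",275.6,327.6),("side",314,300)): print("bar",n,plane(n,u,v,.135))
print("peak",plane("side",299,309.4,.148))
print("ends tri",tri(("top",223,226.6),("side",314,300)),tri(("top",260,247),("side",275.6,327.6)))
print("tip",tri(("top",400,230.5),("side",351,154)),plane("top",400,230.5,.307),plane("side",351,154,.307))
print("entry",tri(("top",389,173),("side",293,150.7)),plane("top",389,173,.307),plane("side",293,150.7,.307))
print("rise",plane("side",331.7,153.7,.307),plane("side",340,162.5,.285))
for n,u,v in (("top",309,256),("top",470,246),("side",339,296),("side",365,197)): print("bowl",plane(n,u,v,.0))
E
```

```text
lid [0.5335 0.1929 0.077 ] lid side [0.5357 0.2021 0.077 ]
bar top [0.5606 0.248  0.135 ]
bar top [0.5008 0.1346 0.135 ]
bar side [0.5677 0.2485 0.135 ]
bar side [0.5115 0.1424 0.135 ]
peak [0.5319 0.1922 0.148 ]
ends tri (array([0.5149, 0.2284, 0.235 ]), [np.float64(0.02907045261000708), np.float64(0.029070452610007035)]) (array([0.5601, 0.1564, 0.0197]), [np.float64(0.045667807860065295), np.float64(0.04566780786006501)])
tip (array([ 0.5322, -0.2565,  0.3101]), [np.float64(0.0016490349706507665), np.float64(0.001649034970650812)]) [ 0.531  -0.2572  0.307 ] [ 0.535  -0.2621  0.307 ]
entry (array([ 0.6926, -0.2277,  0.3055]), [np.float64(0.0019791426759304645), np.float64(0.001979142675930241)]) [ 0.6902 -0.2279  0.307 ] [ 0.6939 -0.2256  0.307 ]
rise [ 0.5864 -0.2457  0.307 ] [ 0.5607 -0.2437  0.285 ]
bowl [ 0.4915 -0.0131  0.    ]
bowl [ 0.5342 -0.5381  0.    ]
bowl [ 0.4854 -0.0127  0.    ]
bowl [ 0.5248 -0.512   0.    ]
```

The checks agree: bar span 128 mm (120+10 expected), hook tip to carriage 163 mm (162 expected), triangulation residuals of 2 mm or less. Pail axis ≈ (0.533,0.193) with the handle at 62°; seat ≈ (0.560,-0.252) with stand yaw about 10.4°. I'll grip bail_right, and raise and turn first.

Request:
jog_arm:
  commands:
    - {"gripper": 8.5,"slide": [0,0,-1.7],"turn": -0.1233}
    - {"gripper": 8.5,"slide": [0,0,-1.7],"turn": -0.1233}
    - {"gripper": 8.5,"slide": [0,0,-1.7],"turn": -0.1233}
    - {"gripper": 8.5,"slide": [0,0,-1.7],"turn": -0.1233}
    - {"gripper": 8.5,"slide": [0,0,-1.7],"turn": -0.1233}
    - {"gripper": 8.5,"slide": [0,0,-1.7],"turn": -0.1233}
  grip_force: 100

```text
t: 0.6
tool_pos: [0.2261, -0.6357, 0.3337]
tcp_rot: [[0.465, 0.886, -0.0], [0.886, -0.465, 0.001], [0.001, -0.001, -1.0]]
wrist_force: [-1.1, -1.2, -0.4]
gripper_width: 0.0851
```

Request:
jog_arm:
  commands:
    - {"gripper": 8.5,"slide": [3.4,-0.48,0],"turn": 0}
    - {"gripper": 8.5,"slide": [3.4,-0.48,0],"turn": 0}
    - {"gripper": 8.5,"slide": [3.4,-0.48,0],"turn": 0}
    - {"gripper": 8.5,"slide": [3.4,-0.48,0],"turn": 0}
    - {"gripper": 8.5,"slide": [3.4,-0.48,0],"turn": 0}
    - {"gripper": 8.5,"slide": [3.4,-0.48,0],"turn": 0}
    - {"gripper": 8.5,"slide": [3.4,-0.48,0],"turn": 0}
    - {"gripper": 8.5,"slide": [3.4,-0.48,0],"turn": 0}
    - {"gripper": 8.5,"slide": [3.4,-0.48,0],"turn": 0}
    - {"gripper": 8.5,"slide": [3.4,-0.48,0],"turn": 0}
    - {"gripper": 8.5,"slide": [3.4,-0.48,0],"turn": 0}
    - {"gripper": 8.5,"slide": [3.4,-0.48,0],"turn": 0}

```text
t: 1.6
tool_pos: [0.3672, -0.2471, 0.3332]
tcp_rot: [[0.47, 0.883, -0.0], [0.883, -0.47, -0.0], [-0.0, -0.0, -1.0]]
wrist_force: [0.4, -0.8, 0.3]
gripper_width: 0.0848
```

Request:
jog_arm:
  commands:
    - {"gripper": 8.5,"slide": [3.4,-0.48,0],"turn": 0}
    - {"gripper": 8.5,"slide": [3.4,-0.48,0],"turn": 0}
    - {"gripper": 8.5,"slide": [3.4,-0.48,0],"turn": 0}
    - {"gripper": 8.5,"slide": [3.4,-0.48,0],"turn": 0}
    - {"gripper": 8.5,"slide": [3.4,-0.48,0],"turn": 0}
    - {"gripper": 8.5,"slide": [3.4,-0.48,0],"turn": 0}
    - {"gripper": 8.5,"slide": [3.4,-0.48,0],"turn": 0}
    - {"gripper": 8.5,"slide": [3.4,-0.48,0],"turn": 0}
    - {"gripper": 8.5,"slide": [3.4,-0.48,0],"turn": 0}
    - {"gripper": 8.5,"slide": [3.4,-0.48,0],"turn": 0}
    - {"gripper": 8.5,"slide": [0,0,0],"turn": 0}
    - {"gripper": 8.5,"slide": [0,0,0],"turn": 0}

```text
t: 2.6
tool_pos: [0.4845, 0.0758, 0.3328]
tcp_rot: [[0.466, 0.885, -0.001], [0.885, -0.466, 0.001], [0.0, -0.001, -1.0]]
wrist_force: [-0.3, -0.6, 0.0]
gripper_width: 0.0851
```

```bash
python3 - <<'E'
from h import *
np.set_printoptions(precision=4,suppress=True)
c=calibration("wrist");print(c)
im=capture("wrist"); cv2.imwrite("pics/w1.png",im[:,:,::-1])
import pickle; pickle.dump(c,open("w1.pkl","wb"))
E
```

```text
{'fovy': 69.7682905921764, 'cx': 323.70152264265187, 'cy': 231.22234596798694, 'position': array([0.5225, 0.1488, 0.4754]), 'rotation': array([[ 0.8847,  0.4414,  0.1496],
       [-0.4661,  0.839 ,  0.2809],
       [-0.0015, -0.3182,  0.948 ]])}
```

View pics/w1.png

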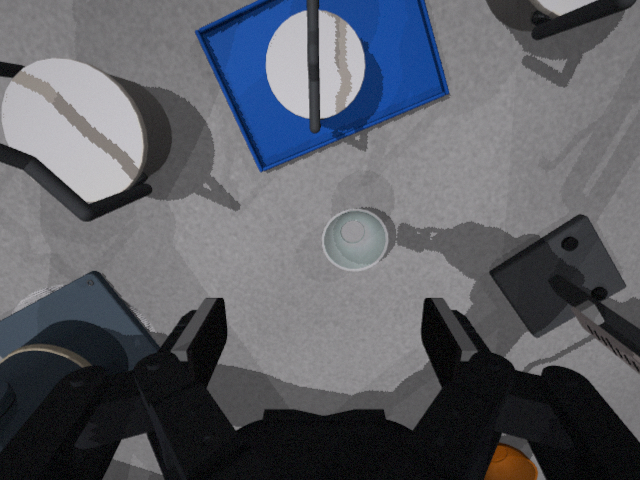

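```bash
python3 - <<'E'
from h import *
import pickle
np.set_printoptions(precision=4,suppress=True)
c=pickle.load(open("w1.pkl","rb"))
def pl(u,v,z):
    p,d=ray("",u,v,c); return p+d*(z-p[2])/d[2]
print("lid",pl(316,65,.077)); 
for u,v,z in((315,127,.135),(313,5,.135),(313.5,65,.148),(315,110,.135)): print(u,v,pl(u,v,z))
a=pl(315,110,.135);b=pl(313,5,.135);print(np.degrees(np.arctan2(*(b-a)[1::-1])))
print("bowl",pl(355,240,0))
E
```

```text
lid [0.5384 0.1975 0.077 ]
315 127 [0.51   0.1439 0.135 ]
313 5 [0.5558 0.2326 0.135 ]
313.5 65 [0.5336 0.1898 0.148 ]
315 110 [0.5172 0.1573 0.135 ]
62.91537821189514
bowl [ 0.4819 -0.0255  0.    ]
```

Wrist view: pail bar along x≈314 (end at (315,127)), lid centre (316,65), bowl (355,240). It agrees with the top view to 3 mm. Grip target is (0.5155,0.159), TCP z 0.117.

Request:
jog_arm:
  commands:
    - {"gripper": 8.5,"slide": [2.2,-0.28,0],"turn": 0}
    - {"gripper": 8.5,"slide": [2.2,-0.28,0],"turn": 0}
    - {"gripper": 8.5,"slide": [2.2,-0.28,0],"turn": 0}
    - {"gripper": 8.5,"slide": [2.2,-0.28,0],"turn": 0}
    - {"gripper": 8.5,"slide": [0,0,2],"turn": 0}
    - {"gripper": 8.5,"slide": [0,0,2.5],"turn": 0}
    - {"gripper": 8.5,"slide": [0,0,2.5],"turn": 0}
    - {"gripper": 8.5,"slide": [0,0,2.5],"turn": 0}
    - {"gripper": 8.5,"slide": [0,0,2.5],"turn": 0}
    - {"gripper": 8.5,"slide": [0,0,2],"turn": 0}
    - {"gripper": 8.5,"slide": [0,0,1],"turn": 0}
    - {"gripper": 8.5,"slide": [0,0,0],"turn": 0}

```text
t: 3.65
tool_pos: [0.5151, 0.1547, 0.1814]
tcp_rot: [[0.471, 0.882, -0.003], [0.882, -0.471, -0.002], [-0.003, -0.002, -1.0]]
wrist_force: [-0.5, -0.3, 0.1]
gripper_width: 0.0851
```

Request:
jog_arm:
  commands:
    - {"gripper": 8.5,"slide": [0,0,2.5],"turn": 0}
    - {"gripper": 8.5,"slide": [0,0,2.5],"turn": 0}
    - {"gripper": 8.5,"slide": [0,0,1.6],"turn": 0}
    - {"gripper": 8.5,"slide": [0,0,0],"turn": 0}
    - {"gripper": 8.5,"slide": [0,0,0],"turn": 0}

```text
t: 4.07
tool_pos: [0.5164, 0.1565, 0.1181]
tcp_rot: [[0.47, 0.882, 0.0], [0.882, -0.47, -0.0], [-0.0, 0.0, -1.0]]
wrist_force: [-0.2, -0.6, -0.5]
gripper_width: 0.0846
```

```bash
python3 - <<'E'
from h import *
a=crop(capture("side")[:,:,::-1].copy(),240,260,100,120,4);b=crop(capture("top")[:,:,::-1].copy(),195,180,100,120,4)
cv2.imwrite("pics/g1.png",np.hstack([a,b]))
E
```

```text
(no output)
```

View pics/g1.png

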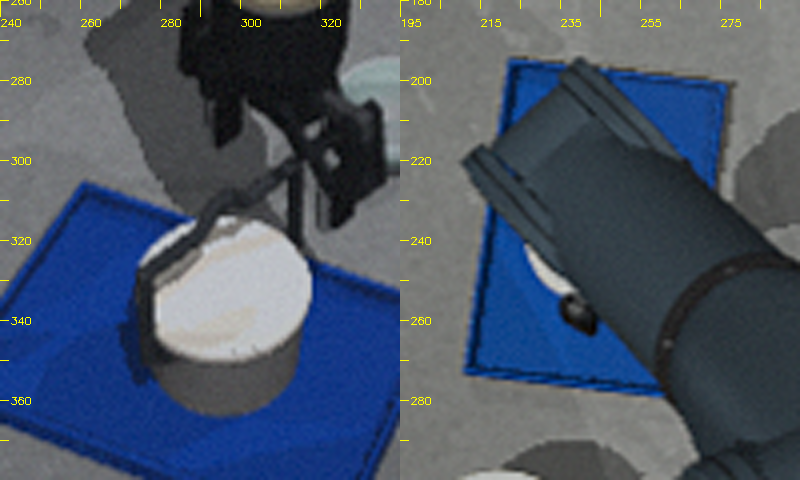

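The side view shows the bar (290–312, 300–312) lying between the two fingers, at about (297,292) and (325,310), near its level right part. I'll close with 100 N.

Request:
jog_arm:
  commands:
    - {"gripper": 4,"slide": [0,0,0],"turn": 0}
    - {"gripper": 2.5,"slide": [0,0,0],"turn": 0}
    - {"gripper": 1.5,"slide": [0,0,0],"turn": 0}
    - {"gripper": 0.5,"slide": [0,0,0],"turn": 0}
    - {"gripper": 0,"slide": [0,0,0],"turn": 0}
    - {"gripper": 0,"slide": [0,0,0],"turn": 0}
    - {"gripper": 0,"slide": [0,0,0],"turn": 0}
    - {"gripper": 0,"slide": [0,0,0],"turn": 0}
    - {"gripper": 0,"slide": [0,0,0],"turn": 0}
    - {"gripper": 0,"slide": [0,0,0],"turn": 0}
    - {"gripper": 0,"slide": [0,0,0],"turn": 0}
    - {"gripper": 0,"slide": [0,0,0],"turn": 0}
  grip_force: 100

```text
t: 5.17
tool_pos: [0.5159, 0.1568, 0.1175]
tcp_rot: [[0.47, 0.883, 0.0], [0.883, -0.47, -0.0], [-0.0, 0.0, -1.0]]
wrist_force: [-2.2, -1.4, 5.4]
gripper_width: 0.0065
```

Request:
jog_arm:
  commands:
    - {"gripper": 0,"slide": [0,0,-0.2],"turn": 0}
    - {"gripper": 0,"slide": [0,0,-0.3],"turn": 0}
    - {"gripper": 0,"slide": [0,0,-0.5],"turn": 0}
    - {"gripper": 0,"slide": [0,0,-0.5],"turn": 0}
    - {"gripper": 0,"slide": [0,0,-0.5],"turn": 0}
    - {"gripper": 0,"slide": [0,0,-0.5],"turn": 0}
    - {"gripper": 0,"slide": [0,0,-0.5],"turn": 0}
    - {"gripper": 0,"slide": [0,0,-0.5],"turn": 0}
    - {"gripper": 0,"slide": [0,0,-0.3],"turn": 0}
    - {"gripper": 0,"slide": [0,0,-0.2],"turn": 0}
    - {"gripper": 0,"slide": [0,0,0],"turn": 0}
    - {"gripper": 0,"slide": [0,0,0],"turn": 0}

```text
t: 6.17
tool_pos: [0.516, 0.1568, 0.1573]
tcp_rot: [[0.47, 0.883, 0.0], [0.883, -0.47, -0.0], [-0.0, 0.0, -1.0]]
wrist_force: [0.1, -0.7, -3.0]
gripper_width: 0.0068
```

```bash
python3 - <<'E'
from h import *
np.set_printoptions(precision=4,suppress=True)
o=r.get_obs();print(o["wrist_force"],o["ft_torque"],o["tool_pos"],o["joints"])
a=crop(capture("side")[:,:,::-1].copy(),230,230,130,140,4)
cv2.imwrite("pics/g2.png",a)
E
```

```text
[ 0.1315 -0.7333 -3.0408] [-0.1443  0.0767 -0.0531] [0.516  0.1568 0.1573] [ -0.4251  28.5173 -31.5737 107.7523  19.3267  49.0579 -69.7689]
```

View pics/g2.png

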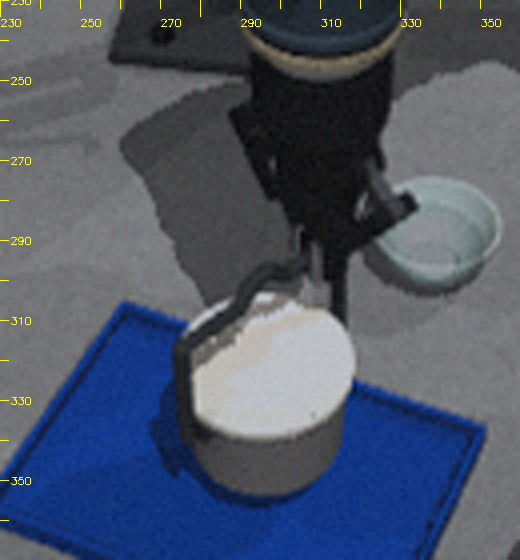

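```bash
python3 - <<'E'
from h import *
np.set_printoptions(precision=3,suppress=True)
g=np.array([.516,.1568,.176]); d=np.array([.470,.883,0])
ax=g+.037*d
for n,P in (("far end",ax+.06*d),("near end",ax-.06*d),("peak",ax+[0,0,.013]),("lid",ax-[0,0,.058]),("bottom c",ax-[0,0,.13])): print(n,P,proj("side",P))
print(plane("side",275.5,316.5,.176),plane("side",297.5,321,.118))
E
```

```text
far end [0.562 0.242 0.176] [278.509 314.136]
near end [0.505 0.136 0.176] [317.64  286.848]
peak [0.533 0.189 0.189] [298.658 296.1  ]
lid [0.533 0.189 0.118] [298.848 316.973]
bottom c [0.533 0.189 0.046] [299.025 336.403]
[0.565 0.251 0.176] [0.532 0.202 0.118]
```

Lifted cleanly, weight about 2.8 N, and still upright (same side-view bias as before). Next I lift while turning the handle to the stand's y (100.4°).

Request:
jog_arm:
  commands:
    - {"gripper": 0,"slide": [0,0,-0.5],"turn": -0.02}
    - {"gripper": 0,"slide": [0,0,-1],"turn": -0.04}
    - {"gripper": 0,"slide": [0,0,-1.4],"turn": -0.07}
    - {"gripper": 0,"slide": [0,0,-1.4],"turn": -0.07}
    - {"gripper": 0,"slide": [0,0,-1.4],"turn": -0.07}
    - {"gripper": 0,"slide": [0,0,-1.4],"turn": -0.07}
    - {"gripper": 0,"slide": [0,0,-1.4],"turn": -0.07}
    - {"gripper": 0,"slide": [0,0,-1.4],"turn": -0.07}
    - {"gripper": 0,"slide": [0,0,-1.4],"turn": -0.07}
    - {"gripper": 0,"slide": [0,0,-1.3],"turn": -0.06}
    - {"gripper": 0,"slide": [0,0,-0.7],"turn": -0.04}
    - {"gripper": 0,"slide": [0,0,-0.3],"turn": -0.02}

```text
t: 7.22
tool_pos: [0.5163, 0.1571, 0.2946]
tcp_rot: [[-0.183, 0.983, 0.001], [0.983, 0.183, 0.0], [0.0, 0.002, -1.0]]
wrist_force: [0.7, 0.7, -2.8]
gripper_width: 0.0067
```

Request:
jog_arm:
  commands:
    - {"gripper": 0,"slide": [-0.55,-0.14,0],"turn": 0}
    - {"gripper": 0,"slide": [-1.1,-0.27,0],"turn": 0}
    - {"gripper": 0,"slide": [-1.65,-0.41,0],"turn": 0}
    - {"gripper": 0,"slide": [-2.2,-0.55,0],"turn": 0}
    - {"gripper": 0,"slide": [-2.2,-0.55,0],"turn": 0}
    - {"gripper": 0,"slide": [-2.2,-0.55,0],"turn": 0}
    - {"gripper": 0,"slide": [-2.2,-0.55,0],"turn": 0}
    - {"gripper": 0,"slide": [-2.2,-0.55,0],"turn": 0}
    - {"gripper": 0,"slide": [-2.2,-0.55,0],"turn": 0}
    - {"gripper": 0,"slide": [-2.2,-0.55,0],"turn": 0}
    - {"gripper": 0,"slide": [-2.2,-0.55,0],"turn": 0}
    - {"gripper": 0,"slide": [-2.2,-0.55,0],"turn": 0}

```text
t: 8.22
tool_pos: [0.4997, -0.0831, 0.2926]
tcp_rot: [[-0.178, 0.984, -0.001], [0.984, 0.178, -0.0], [-0.0, -0.001, -1.0]]
wrist_force: [0.8, -0.6, -3.4]
gripper_width: 0.0065
```

Request:
jog_arm:
  commands:
    - {"gripper": 0,"slide": [-2.2,-0.55,0],"turn": 0}
    - {"gripper": 0,"slide": [-2.2,-0.55,0],"turn": 0}
    - {"gripper": 0,"slide": [-2.2,-0.55,0],"turn": 0}
    - {"gripper": 0,"slide": [-2.2,-0.55,0],"turn": 0}
    - {"gripper": 0,"slide": [-2.2,-0.55,0],"turn": 0}
    - {"gripper": 0,"slide": [-2.2,-0.55,0],"turn": 0}
    - {"gripper": 0,"slide": [-2.2,-0.55,0],"turn": 0}
    - {"gripper": 0,"slide": [-2.2,-0.55,0],"turn": 0}
    - {"gripper": 0,"slide": [-1.7,-0.42,0],"turn": 0}
    - {"gripper": 0,"slide": [-1.2,-0.3,0],"turn": 0}
    - {"gripper": 0,"slide": [-0.8,-0.2,0],"turn": 0}
    - {"gripper": 0,"slide": [-0.4,-0.1,0],"turn": 0}

```text
t: 9.22
tool_pos: [0.4858, -0.3052, 0.2927]
tcp_rot: [[-0.178, 0.984, -0.001], [0.984, 0.178, 0.0], [0.0, -0.001, -1.0]]
wrist_force: [-0.0, 0.3, -3.2]
gripper_width: 0.0065
```

Request:
jog_arm:
  commands:
    - {"gripper": 0,"slide": [0,0,0],"turn": 0}
    - {"gripper": 0,"slide": [0,0,0],"turn": 0}
    - {"gripper": 0,"slide": [0,0,0],"turn": 0}

```text
t: 9.47
tool_pos: [0.4868, -0.3027, 0.2934]
tcp_rot: [[-0.181, 0.983, 0.0], [0.983, 0.181, 0.0], [0.0, 0.0, -1.0]]
wrist_force: [0.5, 0.1, -3.6]
gripper_width: 0.0067
```

```bash
python3 - <<'E'
from h import *
np.set_printoptions(precision=4,suppress=True)
o=r.get_obs();print(o["wrist_force"],o["ft_torque"],o["tool_pos"])
a=crop(capture("side")[:,:,::-1].copy(),290,90,100,140,4);b=crop(capture("top")[:,:,::-1].copy(),350,170,100,140,4)
cv2.imwrite("pics/a1.png",np.hstack([a,b]))
E
```

```text
[ 0.4959  0.1474 -3.6233] [-0.0404 -0.039   0.0171] [ 0.4868 -0.3027  0.2934]
```

View pics/a1.png

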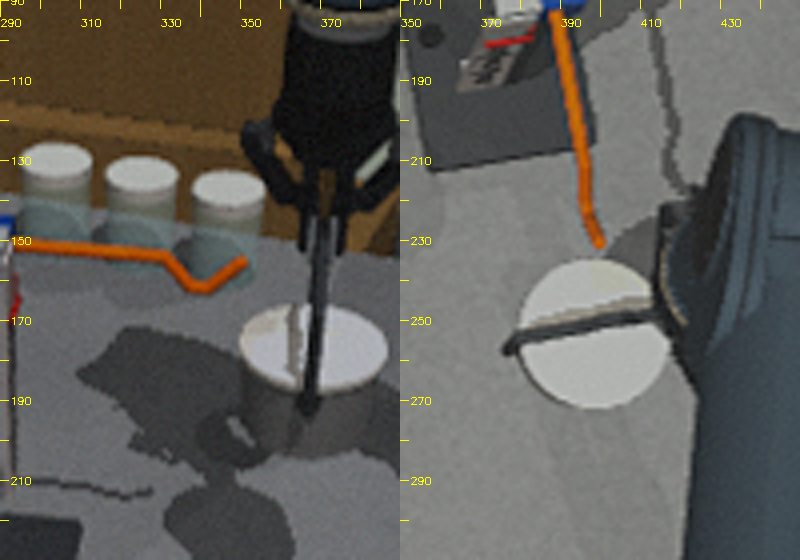

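```bash
python3 - <<'E'
from h import *
np.set_printoptions(precision=4,suppress=True)
print("lid top",plane("top",398.75,253.4,.254),"side",plane("side",368.5,176.5,.254))
a=plane("top",381.5,253.75,.312);b=plane("top",412.5,248.25,.312)
print("bar",a,b,np.degrees(np.arctan2(*(a-b)[1::-1])))
print("far end corner",plane("top",377.5,256.2,.312))
e=plane("top",400,230.5,.307);f=plane("top",389,173,.307);print("hook dir",np.degrees(np.arctan2(*(f-e)[1::-1])))
g=np.array([.4868,-.3027,.312]);d=np.array([-.181,.983,0])
for k in (.098,.037,-.02): print(k,proj("side",g+k*d),proj("top",g+k*d))
print("lidp",proj("top",g+.037*d-[0,0,.058]),proj("side",g+.037*d-[0,0,.058]))
print("foot far",proj("side",g+.097*d-[0,0,.07]))
E
```

```text
lid top [ 0.475  -0.2623  0.254 ] side [ 0.4769 -0.2477  0.254 ]
bar [ 0.4663 -0.2064  0.312 ] [ 0.4827 -0.2896  0.312 ] 101.15406269502523
far end corner [ 0.4595 -0.1957  0.312 ]
hook dir 10.424048108377837
0.098 [369.9821 166.3197] [381.4872 252.7135]
0.037 [370.7368 154.9809] [403.8447 249.0385]
-0.02 [371.3939 145.1083] [424.6784 245.6139]
lidp [400.1756 251.6203] [368.8128 172.9779]
foot far [367.6298 188.1008]
```

Side and top show the pail upright just in front of the hook. Lid centre is at top (398.8,253.4) and hook tip at (400,231), with the bar square to the hook within 1°. I raise 6 mm for tip clearance, then move 81 mm along tool +y (stand x) and −3 mm along tool x.

Request:
jog_arm:
  commands:
    - {"gripper": 0,"slide": [0,0,-0.3],"turn": 0}
    - {"gripper": 0,"slide": [-0.1,0,-0.3],"turn": 0}
    - {"gripper": 0,"slide": [-0.1,0.2,0],"turn": 0}
    - {"gripper": 0,"slide": [-0.1,0.4,0],"turn": 0}
    - {"gripper": 0,"slide": [0,0.6,0],"turn": 0}
    - {"gripper": 0,"slide": [0,0.7,0],"turn": 0}
    - {"gripper": 0,"slide": [0,0.7,0],"turn": 0}
    - {"gripper": 0,"slide": [0,0.6,0],"turn": 0}
    - {"gripper": 0,"slide": [0,0.4,0],"turn": 0}
    - {"gripper": 0,"slide": [0,0.2,0],"turn": 0}
    - {"gripper": 0,"slide": [0,0,0],"turn": 0}

```text
t: 10.48
tool_pos: [0.5249, -0.2997, 0.2991]
tcp_rot: [[-0.18, 0.984, -0.0], [0.984, 0.18, 0.0], [0.0, 0.0, -1.0]]
wrist_force: [-0.3, 0.2, -3.1]
gripper_width: 0.0065
```

Request:
jog_arm:
  commands:
    - {"gripper": 0,"slide": [0,0.2,0],"turn": 0}
    - {"gripper": 0,"slide": [0,0.4,0],"turn": 0}
    - {"gripper": 0,"slide": [0,0.6,0],"turn": 0}
    - {"gripper": 0,"slide": [0,0.7,0],"turn": 0}
    - {"gripper": 0,"slide": [0,0.7,0],"turn": 0}
    - {"gripper": 0,"slide": [0,0.7,0],"turn": 0}
    - {"gripper": 0,"slide": [0,0.5,0],"turn": 0}
    - {"gripper": 0,"slide": [0,0.3,0],"turn": 0}
    - {"gripper": 0,"slide": [0,0.2,0],"turn": 0}
    - {"gripper": 0,"slide": [0,0,0],"turn": 0}
    - {"gripper": 0,"slide": [0,0,0],"turn": 0}
    - {"gripper": 0,"slide": [0,0,0],"turn": 0}

```text
t: 11.48
tool_pos: [0.5664, -0.2925, 0.2993]
tcp_rot: [[-0.18, 0.984, -0.0], [0.984, 0.18, -0.0], [-0.0, -0.0, -1.0]]
wrist_force: [0.3, -0.1, -2.9]
gripper_width: 0.0066
```

```bash
python3 - <<'E'
from h import *
np.set_printoptions(precision=4,suppress=True)
o=r.get_obs();print(o["wrist_force"],o["ft_torque"],o["tool_pos"])
a=crop(capture("side")[:,:,::-1].copy(),280,100,100,100,4);b=crop(capture("top")[:,:,::-1].copy(),350,170,100,100,4)
cv2.imwrite("pics/a2.png",np.hstack([a,b]))
E
```

```text
[ 0.276  -0.1104 -2.9293] [-0.1377 -0.0451 -0.0079] [ 0.5664 -0.2925  0.2993]
```

View pics/a2.png

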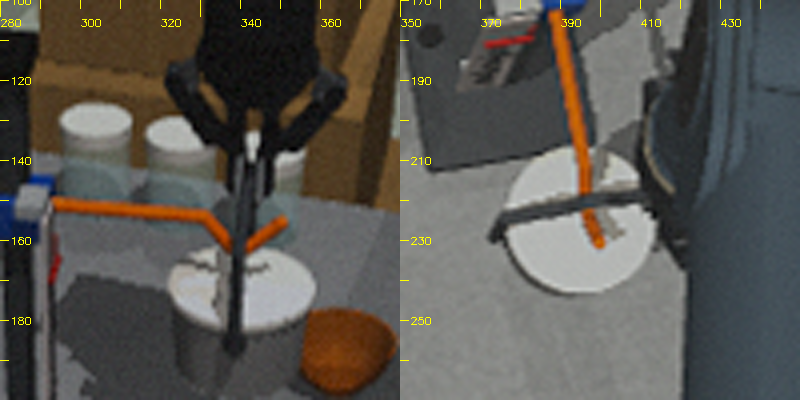

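```bash
python3 - <<'E'
from h import *
np.set_printoptions(precision=4,suppress=True)
print("seat in top",proj("top",[.5595,-.252,.285]), proj("side",[.5595,-.252,.285]))
print("lid",plane("top",350+180.5/4,170+219/4,.260))
P=plane("top",396.75,220.5,.325);print("bar x hook",P, plane("top",396.75,220.5,.29))
g=np.array([.5664,-.2925,.318]);d=np.array([-.18,.984,0]);print("kin peak",g+.038*d)
E
```

```text
seat in top [396.7106 221.4937] [341.1874 161.1419]
lid [ 0.5547 -0.2516  0.26  ]
bar x hook [ 0.555  -0.2455  0.325 ] [ 0.5614 -0.2513  0.29  ]
kin peak [ 0.5596 -0.2551  0.318 ]
```

The bar crosses the hook at top (396.8,220.5), where the seat should project to (396.7,221.5). In the side view the bar sits over the bottom of the V, at (339,161). Now lowering slowly.

Request:
jog_arm:
  commands:
    - {"gripper": 0,"slide": [0,0.1,0.1],"turn": 0}
    - {"gripper": 0,"slide": [0,0,0.2],"turn": 0}
    - {"gripper": 0,"slide": [0,0,0.2],"turn": 0}
    - {"gripper": 0,"slide": [0,0,0.2],"turn": 0}
    - {"gripper": 0,"slide": [0,0,0.2],"turn": 0}
    - {"gripper": 0,"slide": [0,0,0.2],"turn": 0}
    - {"gripper": 0,"slide": [0,0,0.2],"turn": 0}
    - {"gripper": 0,"slide": [0,0,0.2],"turn": 0}
    - {"gripper": 0,"slide": [0,0,0.2],"turn": 0}
    - {"gripper": 0,"slide": [0,0,0.2],"turn": 0}
    - {"gripper": 0,"slide": [0,0,0.2],"turn": 0}
    - {"gripper": 0,"slide": [0,0,0.1],"turn": 0}

```text
t: 12.58
tool_pos: [0.5676, -0.2921, 0.277]
tcp_rot: [[-0.18, 0.984, -0.0], [0.984, 0.18, 0.0], [0.0, -0.0, -1.0]]
wrist_force: [0.4, 1.1, -3.5]
gripper_width: 0.0069
```

Request:
jog_arm:
  commands:
    - {"gripper": 0,"slide": [0,0,0.1],"turn": 0}
    - {"gripper": 0,"slide": [0,0,0.1],"turn": 0}
    - {"gripper": 0,"slide": [0,0,0.1],"turn": 0}
    - {"gripper": 0,"slide": [0,0,0.1],"turn": 0}
    - {"gripper": 0,"slide": [0,0,0.1],"turn": 0}
    - {"gripper": 0,"slide": [0,0,0.1],"turn": 0}
    - {"gripper": 0,"slide": [0,0,0.1],"turn": 0}
    - {"gripper": 0,"slide": [0,0,0.1],"turn": 0}
    - {"gripper": 0,"slide": [0,0,0.1],"turn": 0}
    - {"gripper": 0,"slide": [0,0,0.1],"turn": 0}
    - {"gripper": 0,"slide": [0,0,0.1],"turn": 0}
    - {"gripper": 0,"slide": [0,0,0.1],"turn": 0}

```text
t: 13.58
tool_pos: [0.5677, -0.2922, 0.2652]
tcp_rot: [[-0.18, 0.984, 0.0], [0.984, 0.18, -0.0], [-0.0, 0.0, -1.0]]
wrist_force: [-0.6, -0.2, -3.4]
gripper_width: 0.0068
```

Request:
jog_arm:
  commands:
    - {"gripper": 0,"slide": [0,0,0.1],"turn": 0}
    - {"gripper": 0,"slide": [0,0,0.1],"turn": 0}
    - {"gripper": 0,"slide": [0,0,0.1],"turn": 0}
    - {"gripper": 0,"slide": [0,0,0.1],"turn": 0}
    - {"gripper": 0,"slide": [0,0,0.1],"turn": 0}
    - {"gripper": 0,"slide": [0,0,0.1],"turn": 0}
    - {"gripper": 0,"slide": [0,0,0.1],"turn": 0}
    - {"gripper": 0,"slide": [0,0,0.1],"turn": 0}
    - {"gripper": 0,"slide": [0,0,0.1],"turn": 0}
    - {"gripper": 0,"slide": [0,0,0.1],"turn": 0}
    - {"gripper": 0,"slide": [0,0,0],"turn": 0}
    - {"gripper": 0,"slide": [0,0,0],"turn": 0}

```text
t: 14.58
tool_pos: [0.5677, -0.2922, 0.2553]
tcp_rot: [[-0.18, 0.984, -0.0], [0.984, 0.18, 0.0], [0.0, -0.0, -1.0]]
wrist_force: [-0.2, -1.2, -2.9]
gripper_width: 0.0066
```

Request:
jog_arm:
  commands:
    - {"gripper": 0,"slide": [0,0,0.1],"turn": 0}
    - {"gripper": 0,"slide": [0,0,0.1],"turn": 0}
    - {"gripper": 0,"slide": [0,0,0.1],"turn": 0}
    - {"gripper": 0,"slide": [0,0,0.1],"turn": 0}
    - {"gripper": 0,"slide": [0,0,0.1],"turn": 0}
    - {"gripper": 0,"slide": [0,0,0.1],"turn": 0}
    - {"gripper": 0,"slide": [0,0,0.1],"turn": 0}
    - {"gripper": 0,"slide": [0,0,0.1],"turn": 0}
    - {"gripper": 0,"slide": [0,0,0.1],"turn": 0}
    - {"gripper": 0,"slide": [0,0,0.1],"turn": 0}
    - {"gripper": 0,"slide": [0,0,0],"turn": 0}
    - {"gripper": 0,"slide": [0,0,0],"turn": 0}

```text
t: 15.58
tool_pos: [0.5677, -0.2922, 0.2453]
tcp_rot: [[-0.18, 0.984, -0.0], [0.984, 0.18, -0.0], [-0.0, -0.0, -1.0]]
wrist_force: [0.7, -1.4, -1.5]
gripper_width: 0.0066
```

```bash
cat > f.py <<'E'
from h import *
np.set_printoptions(precision=2,suppress=True)
F=[];T=[]
for i in range(6):
    im=capture("side");o=r.get_obs();F.append(o["wrist_force"]);T.append(o["ft_torque"])
print("F",np.mean(F,0),np.std(F,0),"T",np.mean(T,0),"z",o["tool_pos"],o["t"])
cv2.imwrite("pics/s_now.png",im[:,:,::-1])
# orange hook: mean of carriage-side level run rows at columns 296-325
h=cv2.cvtColor(im,cv2.COLOR_RGB2HSV); m=(h[...,0]>5)&(h[...,0]<18)&(h[...,1]>180)&(h[...,2]>120)
v,u=np.nonzero(m[130:230,296:322]); print("hook row",v.mean()+130 if len(v) else None,len(v))
E
python3 f.py; python3 - <<'E'
from h import *
im=cv2.imread("pics/side1.png")[:,:,::-1]
h=cv2.cvtColor(im,cv2.COLOR_RGB2HSV); m=(h[...,0]>5)&(h[...,0]<18)&(h[...,1]>180)&(h[...,2]>120)
v,u=np.nonzero(m[130:230,296:322]); print("hook row0",v.mean()+130,len(v))
p=np.array([.65,-.235,.302]);print([proj("side",p-[0,0,s]).round(1) for s in(0,.02,.04)])
E
```

```text
F [ 0.15 -1.08 -1.03] [0.49 0.61 0.41] T [-0.22 -0.05  0.  ] z [ 0.57 -0.29  0.25] 15.8833
hook row 157.85915492957747 71
hook row0 151.74285714285713 70
[array([308.9, 153.3]), array([308.8, 159.5]), array([308.8, 165.7])]
```

The hook has sunk about 20 mm and is carrying part of the load. Fy ≈ −1.1 N shows it is bearing on the hump's slope, so the pail needs to shift slightly along tool −x. I'll do that in tiny steps.

Request:
jog_arm:
  commands:
    - {"gripper": 0,"slide": [-0.03,0,0],"turn": 0}
    - {"gripper": 0,"slide": [-0.04,0,0],"turn": 0}
    - {"gripper": 0,"slide": [-0.04,0,0],"turn": 0}
    - {"gripper": 0,"slide": [-0.04,0,0],"turn": 0}
    - {"gripper": 0,"slide": [-0.05,0,0],"turn": 0}
    - {"gripper": 0,"slide": [0,0,0],"turn": 0}
    - {"gripper": 0,"slide": [0,0,0],"turn": 0}

```text
t: 16.47
tool_pos: [0.568, -0.294, 0.2453]
tcp_rot: [[-0.18, 0.984, -0.0], [0.984, 0.18, 0.0], [0.0, -0.0, -1.0]]
wrist_force: [0.0, 1.2, -1.7]
gripper_width: 0.0064
```

```bash
python3 f.py; python3 - <<'E'
from h import *
s=cv2.imread("pics/s_now.png"); t=capture("top")[:,:,::-1].copy()
cv2.imwrite("pics/a3.png",np.hstack([crop(s,300,110,80,100,5),crop(t,360,180,80,100,5)]))
E
```

```text
F [-0.07  0.78 -1.71] [0.38 0.44 0.85] T [ 0.03 -0.02 -0.02] z [ 0.57 -0.29  0.25] 16.7667
hook row 157.875 72
```

View pics/a3.png

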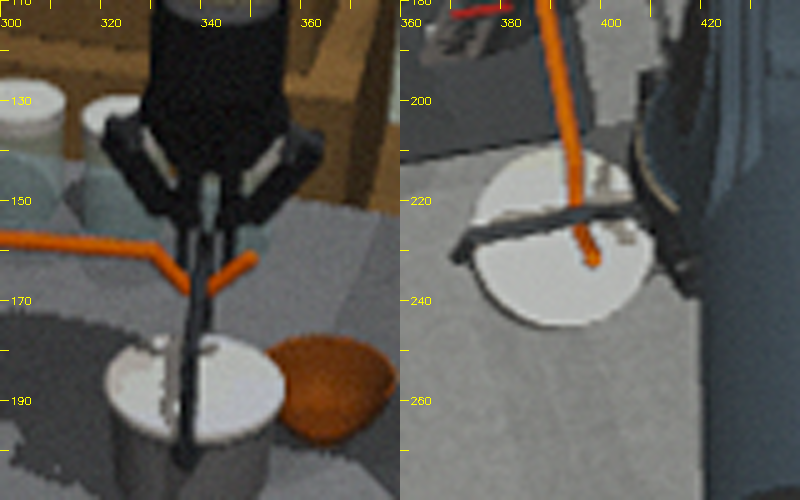

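Side: the bar (197 px in the crop) crosses the bottom of the V. Fy flipped to +0.8, so neutral lies about 0.8 mm back. I correct that and keep lowering slowly.

Request:
jog_arm:
  commands:
    - {"gripper": 0,"slide": [0.03,0,0],"turn": 0}
    - {"gripper": 0,"slide": [0.03,0,0],"turn": 0}
    - {"gripper": 0,"slide": [0.02,0,0],"turn": 0}
    - {"gripper": 0,"slide": [0,0,0.05],"turn": 0}
    - {"gripper": 0,"slide": [0,0,0.05],"turn": 0}
    - {"gripper": 0,"slide": [0,0,0.1],"turn": 0}
    - {"gripper": 0,"slide": [0,0,0.1],"turn": 0}
    - {"gripper": 0,"slide": [0,0,0.1],"turn": 0}
    - {"gripper": 0,"slide": [0,0,0.1],"turn": 0}
    - {"gripper": 0,"slide": [0,0,0.1],"turn": 0}
    - {"gripper": 0,"slide": [0,0,0.1],"turn": 0}
    - {"gripper": 0,"slide": [0,0,0],"turn": 0}

```text
t: 17.82
tool_pos: [0.5678, -0.2933, 0.238]
tcp_rot: [[-0.18, 0.984, -0.0], [0.984, 0.18, 0.0], [0.0, -0.0, -1.0]]
wrist_force: [0.4, -0.5, -0.3]
gripper_width: 0.0064
```

```bash
sed -i 's/range(6)/range(14)/' f.py; python3 f.py
```

```text
F [ 0.05 -0.05 -1.06] [0.22 0.52 0.53] T [-0.04 -0.02 -0.02] z [ 0.57 -0.29  0.24] 18.5167
hook row 160.0441176470588 68
```

Request:
jog_arm:
  commands:
    - {"gripper": 0,"slide": [0,0,0.05],"turn": 0}
    - {"gripper": 0,"slide": [0,0,0.1],"turn": 0}
    - {"gripper": 0,"slide": [0,0,0.1],"turn": 0}
    - {"gripper": 0,"slide": [0,0,0.1],"turn": 0}
    - {"gripper": 0,"slide": [0,0,0.1],"turn": 0}
    - {"gripper": 0,"slide": [0,0,0.1],"turn": 0}
    - {"gripper": 0,"slide": [0,0,0.1],"turn": 0}
    - {"gripper": 0,"slide": [0,0,0.1],"turn": 0}
    - {"gripper": 0,"slide": [0,0,0.05],"turn": 0}
    - {"gripper": 0,"slide": [0,0,0],"turn": 0}
    - {"gripper": 0,"slide": [0,0,0],"turn": 0}

```text
t: 19.43
tool_pos: [0.5679, -0.2934, 0.2303]
tcp_rot: [[-0.18, 0.984, 0.0], [0.984, 0.18, 0.0], [0.0, 0.0, -1.0]]
wrist_force: [0.6, -0.2, -0.6]
gripper_width: 0.0067
```

```bash
sed -i 's/range(14)/range(20)/' f.py; python3 f.py
```

```text
F [-0.18  0.01 -0.2 ] [0.51 0.59 0.53] T [-0.02 -0.09 -0.1 ] z [ 0.57 -0.29  0.23] 20.4333
hook row 162.41176470588235 68
```

Residual vertical force is about 0 (raw −0.2, free bias −0.16), lateral forces are about 0, and the sink is about 35 mm. I make one small 0.5 mm step, relax the grip to 20 N, and open gradually.

Request:
jog_arm:
  commands:
    - {"gripper": 0,"slide": [0,0,0.05],"turn": 0}
    - {"gripper": 0,"slide": [0,0,0],"turn": 0}
    - {"gripper": 0,"slide": [0,0,0],"turn": 0}
    - {"gripper": 0,"slide": [0,0,0],"turn": 0}
    - {"gripper": 0.7,"slide": [0,0,0],"turn": 0}
    - {"gripper": 0.8,"slide": [0,0,0],"turn": 0}
    - {"gripper": 0.9,"slide": [0,0,0],"turn": 0}
    - {"gripper": 1.0,"slide": [0,0,0],"turn": 0}
    - {"gripper": 1.1,"slide": [0,0,0],"turn": 0}
    - {"gripper": 1.2,"slide": [0,0,0],"turn": 0}
    - {"gripper": 1.3,"slide": [0,0,0],"turn": 0}
    - {"gripper": 1.4,"slide": [0,0,0],"turn": 0}
  grip_force: 20

```text
t: 21.43
tool_pos: [0.5679, -0.2933, 0.2298]
tcp_rot: [[-0.18, 0.984, 0.0], [0.984, 0.18, 0.0], [0.0, 0.0, -1.0]]
wrist_force: [0.1, -0.2, 0.6]
gripper_width: 0.0142
```

```bash
sed -i 's/range(20)/range(6)/' f.py; python3 f.py; python3 - <<'E'
from h import *
s=cv2.imread("pics/s_now.png"); t=capture("top")[:,:,::-1].copy()
cv2.imwrite("pics/a4.png",np.hstack([crop(s,300,110,80,110,5),crop(t,360,180,80,110,5)]))
E
```

```text
F [-0.02 -0.05  0.01] [0.43 0.26 0.61] T [ 0.   -0.01 -0.01] z [ 0.57 -0.29  0.23] 21.7333
hook row 163.53731343283582 67
```

View pics/a4.png

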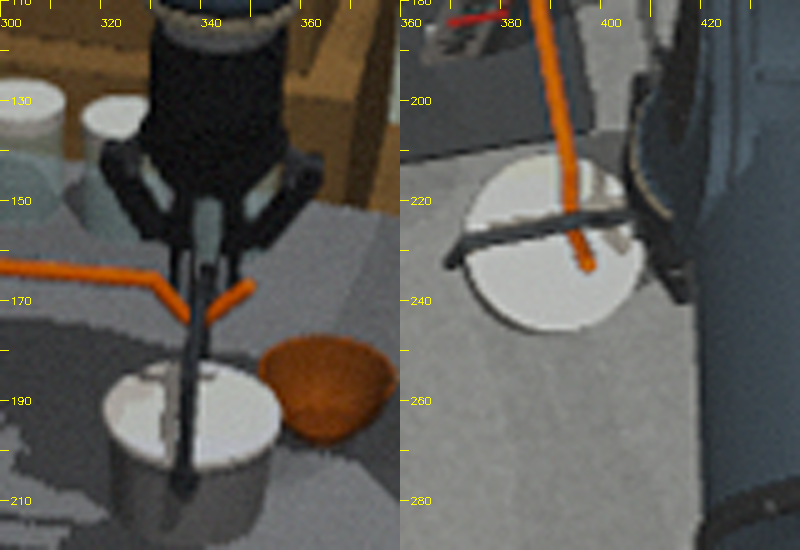

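Released: forces are zero, the hook settled about 38 mm down, and the pail is upright with the bar in the V at (339,172). Now I open further and withdraw upward.

Request:
jog_arm:
  commands:
    - {"gripper": 2,"slide": [0,0,0],"turn": 0}
    - {"gripper": 2.6,"slide": [0,0,0],"turn": 0}
    - {"gripper": 3.2,"slide": [0,0,0],"turn": 0}
    - {"gripper": 3.8,"slide": [0,0,0],"turn": 0}
    - {"gripper": 4.4,"slide": [0,0,0],"turn": 0}
    - {"gripper": 5,"slide": [0,0,0],"turn": 0}
    - {"gripper": 5,"slide": [0,0,-0.3],"turn": 0}
    - {"gripper": 5,"slide": [0,0,-0.6],"turn": 0}
    - {"gripper": 5,"slide": [0,0,-1],"turn": 0}
    - {"gripper": 5,"slide": [0,0,-1],"turn": 0}
    - {"gripper": 5,"slide": [0,0,-1],"turn": 0}
    - {"gripper": 5,"slide": [0,0,-1],"turn": 0}

```text
t: 22.78
tool_pos: [0.5682, -0.2934, 0.2805]
tcp_rot: [[-0.18, 0.984, 0.001], [0.984, 0.18, -0.0], [-0.001, 0.001, -1.0]]
wrist_force: [0.4, 0.3, 0.6]
gripper_width: 0.0502
```

Request:
jog_arm:
  commands:
    - {"gripper": 5,"slide": [0,0,-1.5],"turn": 0}
    - {"gripper": 5,"slide": [0,0,-1.5],"turn": 0}
    - {"gripper": 5,"slide": [0,0,-1.5],"turn": 0}
    - {"gripper": 5,"slide": [0,0,-1.5],"turn": 0}
    - {"gripper": 5,"slide": [0,0,-1],"turn": 0}
    - {"gripper": 5,"slide": [-1,-1,0],"turn": 0}
    - {"gripper": 5,"slide": [-2,-2,0],"turn": 0}
    - {"gripper": 5,"slide": [-2,-2,0],"turn": 0}
    - {"gripper": 5,"slide": [-2,-2,0],"turn": 0}
    - {"gripper": 5,"slide": [-1,-1,0],"turn": 0}
    - {"gripper": 5,"slide": [0,0,0],"turn": 0}
    - {"gripper": 5,"slide": [0,0,0],"turn": 0}

```text
t: 23.78
tool_pos: [0.5027, -0.3873, 0.3483]
tcp_rot: [[-0.178, 0.984, -0.001], [0.984, 0.178, 0.001], [0.001, -0.0, -1.0]]
wrist_force: [1.1, 0.4, 0.8]
gripper_width: 0.0501
```

```bash
python3 f.py; python3 f.py; python3 - <<'E'
from h import *
t=capture("top")[:,:,::-1].copy();s=cv2.imread("pics/s_now.png")
cv2.imwrite("pics/end.png",np.hstack([cv2.resize(s,(400,300)),cv2.resize(t,(400,300))]))
cv2.imwrite("pics/end.png",np.vstack([cv2.imread("pics/end.png"),np.hstack([crop(s,280,120,100,75,4),crop(t,350,180,100,75,4)])]))
E
```

```text
F [ 0.05  0.01 -0.23] [0.3  0.72 0.47] T [ 0.   -0.01  0.01] z [ 0.5  -0.39  0.35] 24.0833
hook row 163.54929577464787 71
F [0.04 0.07 0.25] [0.34 0.87 0.37] T [-0.01  0.01  0.01] z [ 0.5  -0.39  0.35] 24.3833
hook row 163.52857142857144 70
```

View pics/end.png

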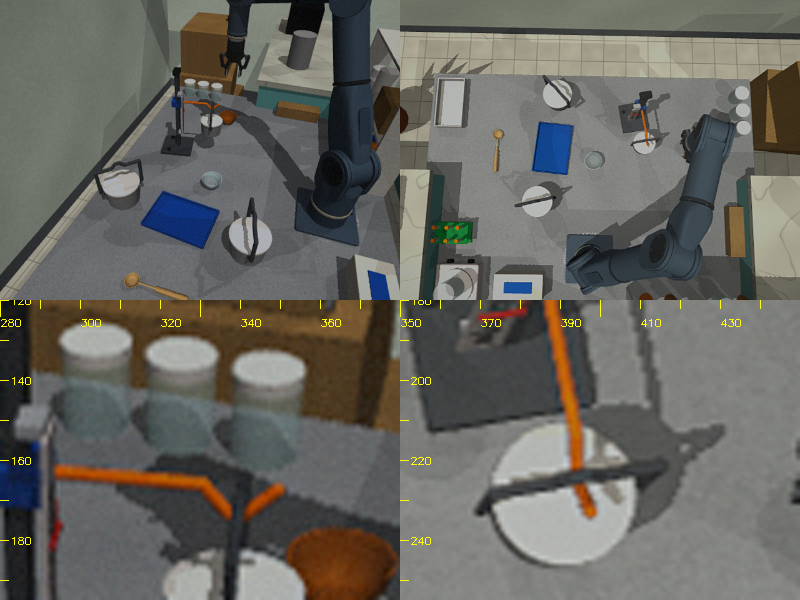

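The pail hangs upright on the hook's seat, hook row steady at 163.5, with the arm clear and the bowls and spoon in place. I wait a little, recheck for stillness and hand in.

Request:
jog_arm:
  commands:
    - {"gripper": 5,"slide": [0,0,0],"turn": 0}
    - {"gripper": 5,"slide": [0,0,0],"turn": 0}
    - {"gripper": 5,"slide": [0,0,0],"turn": 0}
    - {"gripper": 5,"slide": [0,0,0],"turn": 0}
    - {"gripper": 5,"slide": [0,0,0],"turn": 0}
    - {"gripper": 5,"slide": [0,0,0],"turn": 0}
    - {"gripper": 5,"slide": [0,0,0],"turn": 0}
    - {"gripper": 5,"slide": [0,0,0],"turn": 0}
    - {"gripper": 5,"slide": [0,0,0],"turn": 0}
    - {"gripper": 5,"slide": [0,0,0],"turn": 0}
    - {"gripper": 5,"slide": [0,0,0],"turn": 0}
    - {"gripper": 5,"slide": [0,0,0],"turn": 0}

```text
t: 25.43
tool_pos: [0.5036, -0.3864, 0.3488]
tcp_rot: [[-0.18, 0.984, 0.0], [0.984, 0.18, 0.0], [0.0, 0.0, -1.0]]
wrist_force: [-0.5, 0.4, -0.0]
gripper_width: 0.0501
```

```bash
cp pics/s_now.png pics/prev.png; python3 f.py; python3 - <<'E'
from h import *
a=cv2.imread("pics/prev.png").astype(int)[130:240,290:390];x=[capture("side")[:,:,::-1].astype(int)[130:240,290:390] for i in range(8)]
print([round(float(abs(y-a).mean()),2) for y in x], [round(float(abs(y-x[0]).mean()),2) for y in x[1:]])
print(r.sign_off())
E
```

```text
F [0.05 0.22 0.11] [0.31 0.51 0.35] T [-0.    0.01  0.01] z [ 0.5  -0.39  0.35] 25.7333
hook row 163.50704225352112 71
[2.89, 2.89, 2.88, 2.9, 2.89, 2.91, 2.89, 2.92] [2.88, 2.87, 2.84, 2.88, 2.87, 2.86, 2.85]
the job is handed in; nothing more can be done
None
```

The small pail from the blue tray now hangs upright on the spring balance hook. I lifted it by the right side of its handle, set the hump over the hook, and lowered it slowly until the wrist force was about zero. Then I released it gradually and backed away. The job was handed in at about 26 s.

**Last checks**
- **Stillness:** the hook row in the side picture held at 163.5 px, and successive pictures differed only by noise.
- **Load:** the hook is about 38 mm down, which means roughly 3.2 N, or about 0.33 kg.
- **Arm:** the robot touches nothing, and the wrist force reads about zero.
- **Other things:** the bowls and spoon look to be where they were, judged by eye in the last pictures.

**What disagreed**
- **Sideways force:** midway down, a force of about 1 N showed the hook bearing on the slope of the hump. I corrected it by about 1.2 mm.
- **Settling:** on release the hook sank about 2 to 3 mm more than when I judged the load balanced, going by the picture. That is within the force noise.
- **Camera offsets:** the cameras and the arm's own positions disagreed by 3 to 5 mm, and the side view showed the lid about 9 mm off in y throughout. The bar still ended up at the bottom of the hook in both views.

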